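Seat the drying controller's sensor board

ROBOT

A 7-joint arm with a two-finger parallel gripper is mounted at the origin on the work surface. World frame = base frame: x ahead of the robot, y to its left, z up, the work surface at z = 0. Lengths are in m, angles in rad, forces in N, time in s.
With the tool pointing down it reaches from about 0.425 to 1.025 m from the base axis. Payload 9.4 kg.
Tool frame: the origin (TCP) lies on the centre line of the jaws, within the pads' length; the fingertips stand 19 mm ahead of it and the grasp point (between the pads) is the TCP (robot.tcp_to_tips is the distance from the TCP to the fingertips, in m); z points along the fingers, y is the direction in which the jaws open and shut (so a half turn about z gives the same grasp; the last joint's range is limited). The gripper opens to 93 mm and grips with 3 to 60 N. Pads are 15 mm wide; open, the fingers measure 128 mm over their backs; the gripper's body (75 mm by 188 mm) begins 65 mm behind the grasp point.
Start: joints at [-1.208, 0.599, -0.003, 1.599, 0.002, 0.943, -0.08], TCP at [0.309, 0.656, 0.202] pointing down, gripper open.
Joint ranges: [-2.57, 2.57], [-0.35, 1.97], [-1.29, 1.29], [0.11, 2.56], [-1.05, 4.19], [0.11, 1.86], [-2.63, 2.63]. Speed limits (rad/s): [2.22, 2.22, 3.01, 3.01, 3.14, 3.14, 3.14].

INTERFACE

Orientations are given as a unit quaternion [x, y, z, w].
In Python, from bench import robot gives the robot as it stands.
- The arm moves only by the shell command python3 -m creep 'ROWS' [OPENING] [FORCE]. ROWS is a JSON object of lists of equal length, an entry for each row: "dp": the shift along the tool's x, y, z in mm, a list of three; "rotation": the turn, a rotation vector about the tool's x, y, z in rad, a list of three. A call has 1 to 8 rows; each row shifts and turns the commanded pose from where the row before left it, along the tool's axes as they then stand; what a row does not reach is not made up. A row lasts 1/12 s, in which the tool goes at most 41.7 mm and 7.16 degrees, less where a joint would pass 70% of its speed; a pose out of reach is approached as far as the arm can. A call with a gripper value outside its range is refused whole. OPENING is the finger opening in mm, from 0 to 93, set as the call begins (- or left out, the last holds). The fingers move at their own pace and stop on an object; FORCE is the grip in N (left out, the last holds). Time passes only in rows, so rows that do not move let the fingers close. It gives the time, the measured TCP pose, the force and the opening at its end, in the units of the state.
- robot.state(): the state, without advancing time (a new reading comes with each control period).
- robot.grab_frame(name): name is "scene" or "top"; returns a dict with "color" (384x512x3 uint8, red, green, blue), "fx", "fy", "cx", "cy" (pixels), "rvec" (rotation vector, rad) and "tvec" (3), from world to camera coordinates, as OpenCV has them. Camera axes: x right, y down, z forward; pixel columns grow to the right and rows downward; lengths in m; the calibration is good to about 2 mm. A picture is of the moment at which its call begins. There is no depth.
- robot.sign_off(): hands the job in, once; it reports no verdict.
Trained networks look in a picture, given as the dict that the camera call returned (one of the last four; its "shot" number tells which), for a name from the list of things; names that differ only in an ending like _2 or _b are one class to them, and where a whole thing is asked for, a point or a joint stands for the part that bears it (a point fixed in the world has none). Each returns a list of dicts, best first, with "conf" (0 to 1); they miss things now and then, are a little off and sometimes report something else, mostly with a low value. They report only what shows in the picture. A call takes as long as a camera call.
- robot.regions_of(picture, target): "pixels" (384x512 bool, what is visible of it) and "extent" ([centre column, centre row, width, height] in pixels, round what is visible of it).
The state is a dict: "t": time; "joint_pos": joint angles; "qd": joint speeds; "effort": joint torques, N m; "tcp_pos": TCP position; "ee_rot": TCP orientation; "wrist_force": force on the tool from outside, world axes, zero at the start; "ft_torque": the same for the moment, N m; "gripper_width": finger opening in m.
Only numpy, scipy, OpenCV 4.12 (cv2) and the standard library are available. Lean on these libraries where they do the work, as an engineer would, in place of code of your own. Each camera call takes 0.05 s, during which the arm holds its last target.

TASK

On the steel table of the sweet potato drying room stand two card cages of the dryer controller. In the one whose sensor board is still drawn out and whose two levers stand open, slide the board along its guides up to the spring stop, then swing both levers fully in so that they press the board home. Leave the board seated and both levers closed.

Things in the scene. Friction and masses are not known exactly. Their poses are not given: they have to be found in the camera images.
- cage: Fixed cage, left or right of its closed twin: aluminium plate 330 x 230 x 12 mm, two black guides (y = +-58, tops 27 mm above table), grey housing 87 high at far end. Origin: centre of underside; x: slide-in direction, away from robot. Board is home at cage x = 0. A spring bar meets it at x = -15, pushes back 3 to 5 N from there on. Hard stop at +2. The guides keep the board from lifting.
- board: Loose green board 124 x 110 x 5 mm, 0.25 kg, level in the guides. Origin: centre of underside, 16 mm above table; axes as the cage's. Starts at cage x = -60 to -90; slides with 1 to 3 N. White grip fin, 40 long (x), 12 thick (y), centred at board x = -10, y = 0, top 61 mm above table. Blocks at its near edge (y = +-42, back to x = -70, 32 above table) take the levers' pressure.
- lever_left (a joint): Grey lever, angle in rad. Vertical pivot at cage x = -75, y = 72 mm; arm 50 long, 10 thick, top 31 above table, ending in an upright post 14 in diameter, top 66 above table. 0 = open: post at cage x = -121, y = 91. Grows as post swings inward, then away from robot, to 1.97 = closed: post at x = -75, y = 22. Starts 0 to 0.2. Stays where left; needs 5 N at the post, to 10 N near closed.
- lever_right (a joint): Mirror image of lever_left on the cage's right side: pivot at cage x = -75, y = -72 mm; post at x = -121, y = -91 when open (0), at x = -75, y = -22 when closed (1.97). Same sizes and stiffness; the value again grows as it closes.

How it is judged:
On the way, in this order (a step that is already met when the one before it is completed fails the run):
1. the board has been slid along its guides to the spring stop (within 25 mm of home) (x of board in the frame of cage above -0.025 m), for 0.2 s.
2. both levers closed (within 15 degrees of fully in) and the board pressed home (within 8 mm) (x of board in the frame of cage above -0.008 m and value of joint each of lever_left, lever_right above 1.71 rad), for 0.2 s.
At the end, for the whole second after the job is handed in: The board's origin is less than 8 mm short of home in the cage, both levers are within 15 degrees (0.26 rad) of fully closed, and the board is at rest (all of step 2 and linear speed of board below 0.02 m/s); the robot touches nothing.
It also fails if it takes over 58 s, if anything falls off the work surface, if the arm or the gripper's body presses on something with over 40 N, if the wrist force passes 120 N, or if a joint passes its speed limit or range.

## Working session

There is one attempt and no reset: what is moved stays moved. The work goes in short steps, Python scripts to look and compute and a shell command to move; the robot and the scene stay as the last step left them, time stands still between calls to the robot, and variables do not carry over. Pictures are saved under pics/ and viewed, and the job is handed in when it is done.

```bash
mkdir -p pics; ls; python3 - <<'E'
from bench import robot
import cv2,numpy as np
s=robot.state();print(s['t'],s['tcp_pos'],s['ee_rot'],s['gripper_width'])
for n in("scene","top"):
    f=robot.grab_frame(n);cv2.imwrite(f"pics/{n}0.png",f["color"][:,:,::-1]);print(n,f["fx"],f["cx"],f["cy"],f["rvec"],f["tvec"])
    for t in("cage","board","lever_left","lever_right"):
        for r in robot.regions_of(f,t): print(t,r["conf"],r["extent"],r["pixels"].sum())
E
```

```text
pics
0.0 [0.308462   0.65554051 0.20105758] [ 2.18098244e-01  9.75926505e-01 -7.76095013e-04 -9.97348962e-05] 0.0931012472077375
scene 486.27055808414315 261.2611126847985 193.72060760536738 [ 1.57570227  1.8044617  -0.8648638 ] [ 0.07112536 -0.32174545  1.56224055]
cage 0.76 [360.8, 239.0, 131.0, 133.4] 10960
board 0.58 [357.3, 202.6, 50.2, 46.1] 1788
lever_left 0.53 [394.1, 196.9, 14.7, 32.8] 213
lever_right 0.46 [325.7, 186.8, 13.6, 34.3] 190
top 389.78255318731385 257.04546307496094 186.8141339708615 [ 2.16385856 -2.15319109  0.14642321] [-0.00610708  0.58011457  0.79842445]
cage 0.85 [159.1, 150.6, 114.1, 167.9] 13671
board 0.84 [154.8, 196.0, 55.5, 62.0] 2853
lever_left 0.76 [116.6, 197.1, 24.7, 29.6] 233
lever_right 0.74 [189.6, 200.7, 9.8, 30.6] 153
```

View pics/scene0.png

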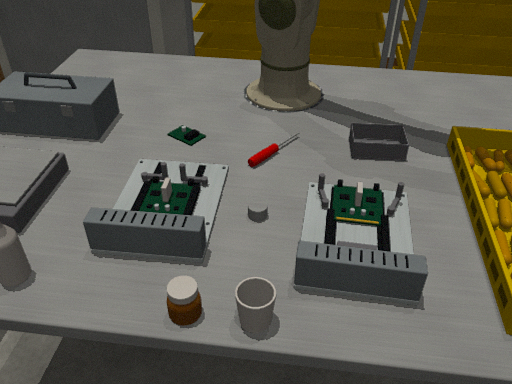

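View pics/top0.png

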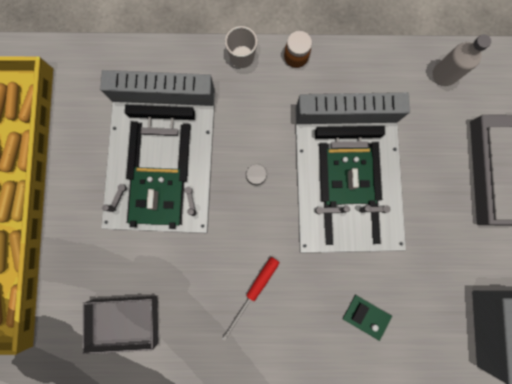

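The open cage is the left one in the top view, with the board near (155,196) and the posts near (122,188) and (189,193). I'll zoom in for precise corners.

```bash
python3 - <<'E'
import cv2
a=cv2.imread("pics/top0.png")[60:245,90:230];cv2.imwrite("pics/topz.png",cv2.resize(a,None,fx=4,fy=4,interpolation=cv2.INTER_CUBIC)[:600+140])
a=cv2.imread("pics/scene0.png")[165:300,285:435];cv2.imwrite("pics/scenez.png",cv2.resize(a,None,fx=4,fy=4,interpolation=cv2.INTER_CUBIC))
a=cv2.imread("pics/top0.png")[150:245,90:230];cv2.imwrite("pics/topzz.png",cv2.resize(a,None,fx=5,fy=5,interpolation=cv2.INTER_CUBIC))
E
```

```text
(no output)
```

View pics/topzz.png

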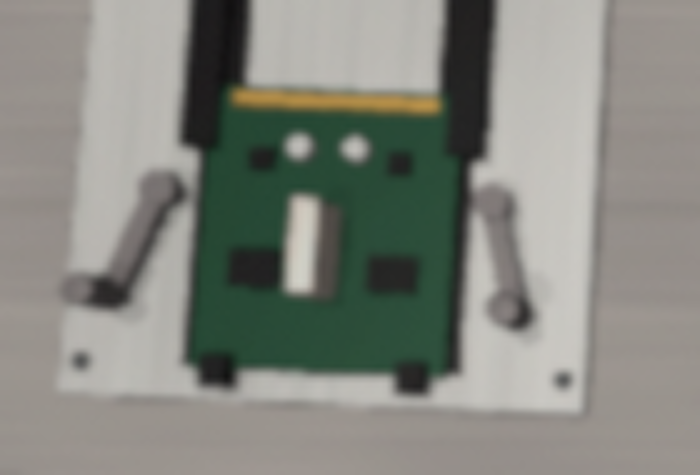

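View pics/scenez.png

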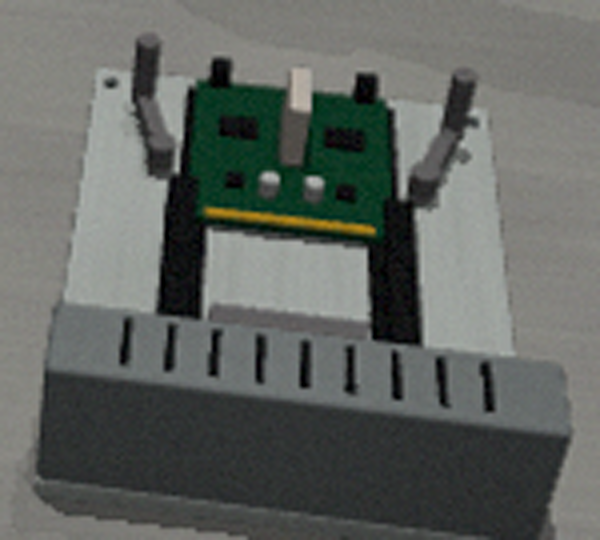

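```bash
cat > fit.py <<'E'
import numpy as np,cv2
from scipy.optimize import least_squares
def cam(f): return dict(K=np.array([[f["fx"],0,f["cx"]],[0,f["fy"],f["cy"]],[0,0,1.]]),r=np.array(f["rvec"],float),t=np.array(f["tvec"],float))
def proj(c,P): return cv2.projectPoints(np.atleast_2d(P).astype(float),c["r"],c["t"],c["K"],None)[0][:,0]
def post(th,s):
    a=np.arctan2(19,-46)-th if s>0 else -(np.arctan2(19,-46)-th)
    return np.array([-75+50*np.cos(a),s*72+50*np.sin(a)])
def c2w(p,P):
    c,s=np.cos(p[2]),np.sin(p[2]);P=np.array(P,float);return np.array([p[0]+(c*P[0]-s*P[1])/1e3,p[1]+(s*P[0]+c*P[1])/1e3,P[2]/1e3])
E
python3 - <<'E'
from fit import *
from bench import robot
T=cam(robot.grab_frame("top"));S=cam(robot.grab_frame("scene"))
import pickle;pickle.dump((T,S),open("cams.pkl","wb"))
print(post(0,1),post(1.97,1),post(1.97,-1))
def model(p):
    b=p[3]*1e3;L=[*post(p[4],1),66];R=[*post(p[5],-1),66]
    return [(T,[-165,115,12],(57,391)),(T,[-165,-115,12],(586,412)),(T,[-75,72,31],(161,188)),(T,[-75,-72,31],(492,201)),
    (T,[b-70,42,32],(217,386)),(T,[b-70,-42,32],(412,393)),(T,[b-10,0,61],(302,245)),(T,L,(75,288)),(T,R,(508,306)),
    (S,L,(463,76)),(S,R,(147,41)),(S,[-165,-115,12],(98,68)),(S,[-165,115,12],(487,105)),(S,[b-10,0,61],(301,85)),(S,[-75,72,31],(425,182)),(S,[-75,-72,31],(160,142))]
def res(p):
    o=[]
    for c,P,m in model(p):
        q=((np.array(m)+.5)/5-.5+[90,150]) if c is T else ((np.array(m)+.5)/4-.5+[285,165])
        o.append(proj(c,c2w(p,P))[0]-q)
    return np.array(o).ravel()
r=least_squares(res,[.6,.25,0,-.07,.1,.1],x_scale=[.1,.1,.1,.1,1,1],loss='soft_l1')
print(r.x.round(4));print(res(r.x).reshape(-1,2).round(1).tolist())
p=r.x
for n,P in dict(fin=[p[3]*1e3-10,0,61],L=[*post(p[4],1),66],R=[*post(p[5],-1),66]).items(): print(n,c2w(p,P))
E
```

```text
[-121.21307132   91.08800772] [-39.45055071 107.16015721] [ -39.45055071 -107.16015721]
[ 0.6511  0.2143 -0.035  -0.0894 -0.0332 -0.0958]
[[0.1, 0.7], [0.1, 0.7], [-0.4, -0.0], [0.3, 0.0], [-0.9, 0.3], [-0.4, 0.4], [0.3, -0.2], [0.6, 0.1], [-0.1, 0.4], [0.4, 0.7], [-0.2, 0.8], [-0.6, 0.8], [-0.0, 2.1], [-0.4, 1.9], [-0.1, -1.2], [0.3, 1.4]]
fin [0.55167854 0.2177348  0.061     ]
L [0.5324395  0.30800408 0.066     ]
R [0.5252792  0.13202542 0.066     ]
```

Fit is consistent to within about 2 px: cage at (0.651, 0.214), yaw −2°, board −89 mm, levers about 0.03 and 0.10 rad (sign fixed). First I go above the fin.

```bash
cat >> fit.py <<'E'
def post(th,s):
    a=np.arctan2(19,-46)+th
    return np.array([-75+50*np.cos(a),s*(72+50*np.sin(a))])
CAGE=[.6511,.2143,-.035]
from scipy.spatial.transform import Rotation as Rn
def togo(target,yaw=None):
    from bench import robot
    s=robot.state();R=Rn.from_quat(s["ee_rot"]).as_matrix()
    print("t",round(s["t"],2),"tcp",np.round(s["tcp_pos"],4),"f",np.round(s["wrist_force"],1),"w",round(s["gripper_width"]*1e3,1),"yaw_y",np.degrees(np.arctan2(R[1,1],R[0,1])).round(2),"j7",round(s["joint_pos"][6],2),"zdir",R[:,2].round(4))
    if target is not None: print("tool mm to go",(R.T@(np.array(target)-s["tcp_pos"])*1e3).round(1))
    if yaw is not None:
        d=(np.degrees(np.arctan2(R[1,1],R[0,1]))-yaw+180)%360-180; print("rot z",np.radians(d).round(3))
E
R='[-25.4,-18.3,0]'
python3 -m creep '{"dp":[[-25,-18,0],[-25,-18,0],[-25,-18,0],[-25,-18,0],[-25,-18,0],[-25,-18,0],[-25,-18,0],[-25,-18,0]],"rotation":[[0,0,0],[0,0,0],[0,0,0],[0,0,0],[0,0,0],[0,0,0],[0,0,0],[0,0,0]]}' 45 10
python3 -m creep '{"dp":[[-25,-18,0],[-25,-18,0],[-25,-18,0],[-25,-18,0],[-25,-18,0],[-25,-18,0],[-25,-18,0],[-25,-18,0]],"rotation":[[0,0,0],[0,0,0],[0,0,0],[0,0,0],[0,0,0],[0,0,0],[0,0,0],[0,0,0]]}'
python3 -m creep '{"dp":[[0,0,0],[0,0,0],[0,0,0],[0,0,0],[0,0,0]],"rotation":[[0,0,-0.1],[0,0,-0.1],[0,0,-0.1],[0,0,-0.1],[0,0,0]]}'
python3 -c "
from fit import *
togo([.5517,.2177,.048],88)"
```

```text
t: 1.27
tcp_pos: [0.4289, 0.4393, 0.2021]
ee_rot: [0.218, 0.976, 0.0, 0.0]
wrist_force: [0.8, 0.3, 0.9]
gripper_width: 0.0463
t: 1.93
tcp_pos: [0.5487, 0.2238, 0.2022]
ee_rot: [0.218, 0.976, 0.0, 0.0]
wrist_force: [0.9, 0.2, -1.3]
gripper_width: 0.0447
t: 2.35
tcp_pos: [0.5482, 0.2249, 0.2021]
ee_rot: [0.018, 1.0, 0.0, 0.0]
wrist_force: [-0.4, -1.8, -0.1]
gripper_width: 0.0453
t 2.35 tcp [0.5482 0.2249 0.2021] f [-0.4 -1.8 -0.1] w 45.3 yaw_y 87.95 j7 0.99 zdir [ 2.e-04  2.e-04 -1.e+00]
tool mm to go [ -3.7  -7.1 154.1]
rot z -0.001
```

```bash

python3 -m creep '{"dp":[[-3.7,-7,0],[0,0,25],[0,0,25],[0,0,25],[0,0,20],[0,0,10],[0,0,0]],"rotation":[[0,0,0],[0,0,0],[0,0,0],[0,0,0],[0,0,0],[0,0,0],[0,0,0]]}'
python3 - <<'E'
from fit import *
from bench import robot
togo([.5517,.2177,.048],88)
f=robot.grab_frame("scene");cv2.imwrite("pics/s1.png",cv2.resize(f["color"][100:300,235:465,::-1],None,fx=3,fy=3))
E
```

```text
t: 2.93
tcp_pos: [0.5505, 0.2171, 0.095]
ee_rot: [0.021, 1.0, -0.001, -0.001]
wrist_force: [-0.7, -0.2, -0.4]
gripper_width: 0.045
t 2.93 tcp [0.5505 0.2171 0.095 ] f [-0.7 -0.2 -0.4] w 45.0 yaw_y 87.6 j7 0.97 zdir [-0.003  -0.0019 -1.    ]
tool mm to go [-1.3  0.7 47. ]
rot z -0.007
```

View pics/s1.png

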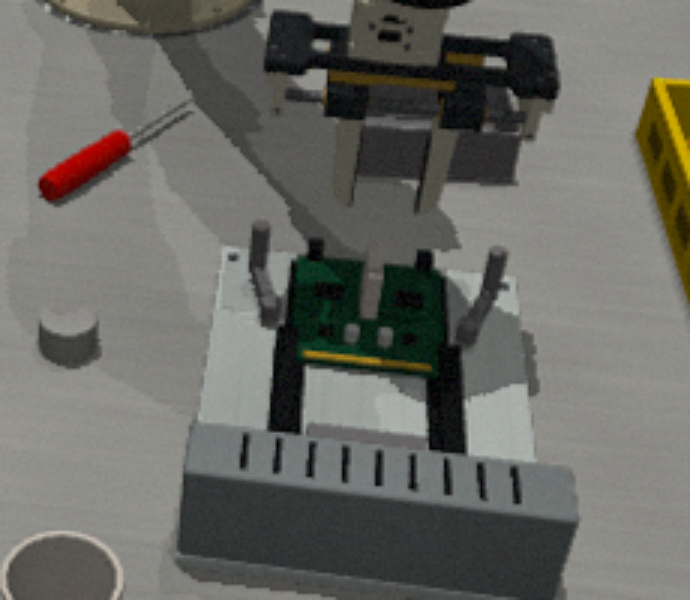

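The fingers straddle the fin (fin at (372,270) in the crop) and the posts are clear. Next I descend and grip.

```bash

python3 -m creep '{"dp":[[-1,0.5,12],[0,0,12],[0,0,12],[0,0,11],[0,0,0]],"rotation":[[0,0,-0.007],[0,0,0],[0,0,0],[0,0,0],[0,0,0]]}'
python3 -m creep '{"dp":[[0,0,0],[0,0,0],[0,0,0],[0,0,0],[0,0,0]],"rotation":[[0,0,0],[0,0,0],[0,0,0],[0,0,0],[0,0,0]]}' 4 15
python3 -c "
from fit import *
togo(c2w(CAGE,[-23,0,48]),88)"
```

```text
t: 3.4
tcp_pos: [0.5513, 0.2179, 0.0476]
ee_rot: [0.016, 1.0, -0.001, -0.001]
wrist_force: [-0.4, 0.0, -0.5]
gripper_width: 0.0447
t: 3.82
tcp_pos: [0.5527, 0.2185, 0.0504]
ee_rot: [0.016, 1.0, 0.0, 0.0]
wrist_force: [-0.2, 0.9, -0.0]
gripper_width: 0.0161
t 3.82 tcp [0.5527 0.2185 0.0504] f [-0.2  0.9 -0. ] w 16.1 yaw_y 88.12 j7 0.96 zdir [ 7.e-04  3.e-04 -1.e+00]
tool mm to go [-75.5  -1.    2.5]
rot z 0.002
```

```bash

python3 -m creep '{"dp":[[0,0,0],[0,0,0],[0,0,0]],"rotation":[[0,0,0],[0,0,0],[0,0,0]]}' 4 15
python3 -m creep '{"dp":[[-10,0,0],[-10,0,0],[-10,0,0],[-10,0,0],[-10,0,0],[-10,0,0],[0,0,0],[0,0,0]],"rotation":[[0,0,0],[0,0,0],[0,0,0],[0,0,0],[0,0,0],[0,0,0],[0,0,0],[0,0,0]]}'
python3 -c "
from fit import *
togo(c2w(CAGE,[-23,0,48]),88)"
```

```text
t: 4.07
tcp_pos: [0.5525, 0.2184, 0.0501]
ee_rot: [0.016, 1.0, 0.0, 0.0]
wrist_force: [-0.3, -0.6, -0.3]
gripper_width: 0.0042
t: 4.73
tcp_pos: [0.6129, 0.2162, 0.0497]
ee_rot: [0.017, 1.0, -0.0, -0.0]
wrist_force: [-0.1, -0.5, -0.4]
gripper_width: 0.0041
t 4.73 tcp [0.6129 0.2162 0.0497] f [-0.1 -0.5 -0.4] w 4.1 yaw_y 88.08 j7 1.01 zdir [-1.e-04 -1.e-04 -1.e+00]
tool mm to go [-15.3  -0.6   1.7]
rot z 0.001
```

The width reads 4 mm, so the fingers closed on nothing. I'll look before going on.

```bash
python3 - <<'E'
from fit import *
from bench import robot
f=robot.grab_frame("scene");cv2.imwrite("pics/s2.png",cv2.resize(f["color"][100:300,235:465,::-1],None,fx=3,fy=3))
f=robot.grab_frame("top");cv2.imwrite("pics/t2.png",cv2.resize(f["color"][60:245,50:270,::-1],None,fx=3,fy=3))
E
```

```text
(no output)
```

View pics/s2.png

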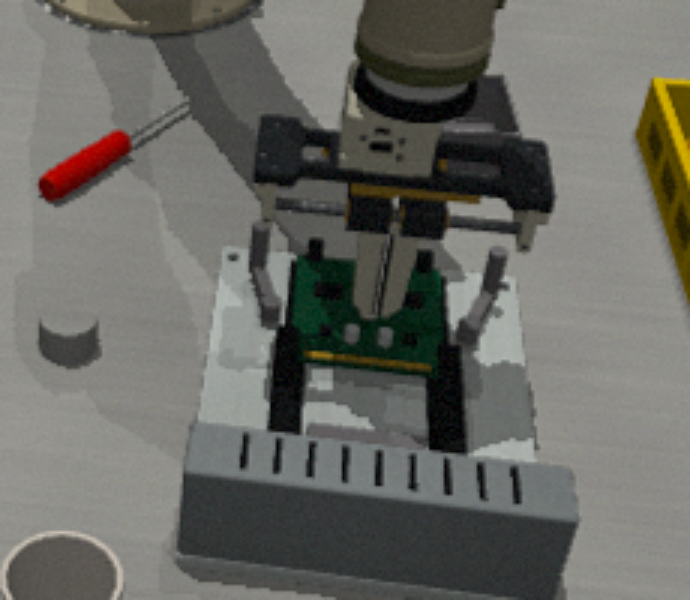

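View pics/t2.png

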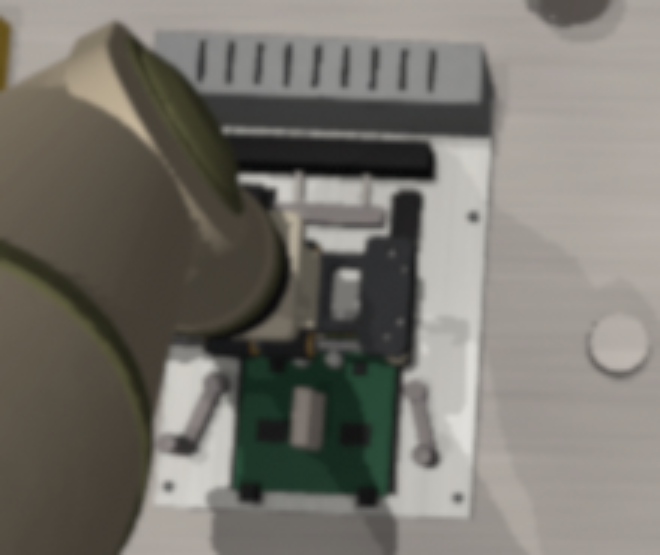

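```bash
python3 - <<'E'
from fit import *
import pickle
T,S=pickle.load(open("cams.pkl","rb"))
def zs(c,P): 
    q=proj(c,P); o=np.array([235,100]) if c is S else np.array([50,60]); return ((q-o)*3).round().tolist()
for z in (.031,.0497,.1): print(z,"tcp in s2",zs(S,[.6129,.2162,z]),"t2",zs(T,[.6129,.2162,z]),"s1 tip",zs(S,[.5505,.2171,.076]))
for x in(-30,10): print("fin end",zs(S,c2w(CAGE,[-89.4+x,0,61])),zs(T,c2w(CAGE,[-89.4+x,0,61])))
print(S,T)
E
```

```text
0.031 tcp in s2 [[368.0, 348.0]] t2 [[317.0, 335.0]] s1 tip [[375.0, 246.0]]
0.0497 tcp in s2 [[372.0, 328.0]] t2 [[311.0, 331.0]] s1 tip [[375.0, 246.0]]
0.1 tcp in s2 [[382.0, 272.0]] t2 [[291.0, 318.0]] s1 tip [[375.0, 246.0]]
fin end [[374.0, 247.0]] [[299.0, 444.0]]
fin end [[373.0, 280.0]] [[303.0, 386.0]]
{'K': array([[486.27055808,   0.        , 261.26111268],
       [  0.        , 486.27055808, 193.72060761],
       [  0.        ,   0.        ,   1.        ]]), 'r': array([ 1.57570227,  1.8044617 , -0.8648638 ]), 't': array([ 0.07112536, -0.32174545,  1.56224055])} {'K': array([[389.78255319,   0.        , 257.04546307],
       [  0.        , 389.78255319, 186.81413397],
       [  0.        ,   0.        ,   1.        ]]), 'r': array([ 2.16385856, -2.15319109,  0.14642321]), 't': array([-0.00610708,  0.58011457,  0.79842445])}
```

```bash
python3 - <<'E'
from fit import *
import pickle
T,S=pickle.load(open("cams.pkl","rb"))
def ray(c,uv,z):
    R=cv2.Rodrigues(c["r"])[0];d=R.T@np.linalg.inv(c["K"])@np.array([*uv,1.]);o=-R.T@c["t"];return (o+d*(z-o[2])/d[2]).round(4)
f=lambda u,v:(235+u/3,100+v/3)
for z in(.031,.045,.06):print("s2",z,ray(S,f(368,317),z),ray(S,f(386,320),z))
for z in(.076,.09,.105):print("s1",z,ray(S,f(343,209),z),ray(S,f(428,213),z))
g=lambda u,v:(50+u/3,60+v/3)
for z in (.1,.13,.16): print("top gripper end bar",z,ray(T,g(370,240),z),ray(T,g(410,240),z),ray(T,g(405,360),z),ray(T,g(215,350),z))
print(-cv2.Rodrigues(T["r"])[0].T@T["t"],-cv2.Rodrigues(S["r"])[0].T@S["t"])
E
python3 - <<'E'
import cv2
from bench import robot
f=robot.grab_frame("top");cv2.imwrite("pics/t3.png",cv2.resize(f["color"][:300,:300,::-1],None,fx=2,fy=2))
E
```

```text
s2 0.031 [0.5777 0.217  0.031 ] [0.5793 0.23   0.031 ]
s2 0.045 [0.5952 0.2147 0.045 ] [0.5967 0.2274 0.045 ]
s2 0.06 [0.6139 0.2122 0.06  ] [0.6154 0.2247 0.06  ]
s1 0.076 [0.5067 0.1942 0.076 ] [0.5026 0.2577 0.076 ]
s1 0.09 [0.527  0.1922 0.09  ] [0.5229 0.2543 0.09  ]
s1 0.105 [0.5487 0.19   0.105 ] [0.5447 0.2507 0.105 ]
top gripper end bar 0.1 [0.666  0.1658 0.1   ] [0.6662 0.1391 0.1   ] [0.5849 0.1402 0.1   ] [0.5909 0.2658 0.1   ]
top gripper end bar 0.13 [0.6584 0.1594 0.13  ] [0.6586 0.1337 0.13  ] [0.5805 0.1348 0.13  ] [0.5863 0.2554 0.13  ]
top gripper end bar 0.16 [0.6509 0.1531 0.16  ] [0.651  0.1284 0.16  ] [0.5762 0.1294 0.16  ] [0.5817 0.2451 0.16  ]
[0.47328927 0.00257123 0.86604992] [1.42589459 0.10394485 0.71077042]
```

View pics/t3.png

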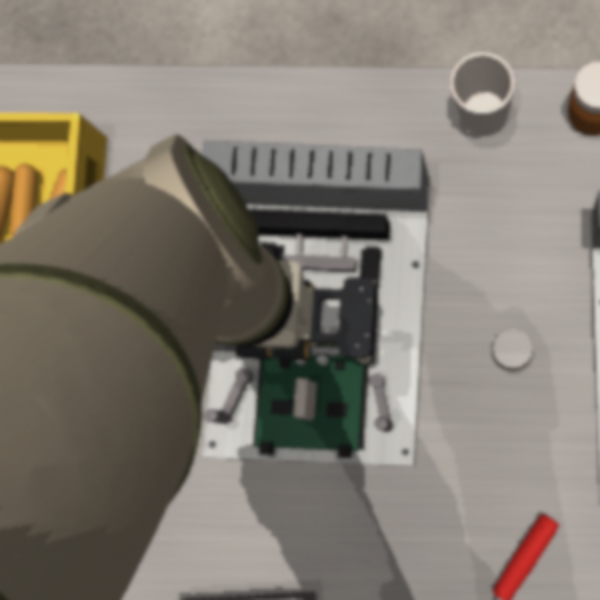

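In the scene view the tips project about 28–30 mm higher than the reported pose implies, so the fingers closed above the fin. The x from the top view agrees with the report. I'll go back over the fin, open, and descend with camera checks.

```bash

python3 -m creep '{"dp":[[0,0,-15],[0,0,-10],[20,0,0],[20,0,0],[20,0,0],[0,0,0],[0,0,0],[0,0,0]],"rotation":[[0,0,0],[0,0,0],[0,0,0],[0,0,0],[0,0,0],[0,0,0],[0,0,0],[0,0,0]]}' 45 15
python3 -m creep '{"dp":[[0,0,10],[0,0,10],[0,0,5],[0,0,0],[0,0,0]],"rotation":[[0,0,0],[0,0,0],[0,0,0],[0,0,0],[0,0,0]]}'
python3 - <<'E'
from fit import *
from bench import robot
togo([.5517,.2177,.048],88)
f=robot.grab_frame("scene");cv2.imwrite("pics/s4.png",cv2.resize(f["color"][140:240,300:420,::-1],None,fx=6,fy=6))
E
```

```text
t: 5.55
tcp_pos: [0.5533, 0.2187, 0.0755]
ee_rot: [0.016, 1.0, 0.0, 0.001]
wrist_force: [0.9, 0.5, -0.2]
gripper_width: 0.0445
t: 5.97
tcp_pos: [0.5522, 0.2182, 0.0489]
ee_rot: [0.016, 1.0, -0.0, -0.001]
wrist_force: [-0.1, 0.4, -0.0]
gripper_width: 0.0455
t 5.97 tcp [0.5522 0.2182 0.0489] f [-0.1  0.4 -0. ] w 45.5 yaw_y 88.12 j7 0.96 zdir [-1.5e-03 -8.0e-04 -1.0e+00]
tool mm to go [ 0.4 -0.5  0.9]
rot z 0.002
```

View pics/s4.png

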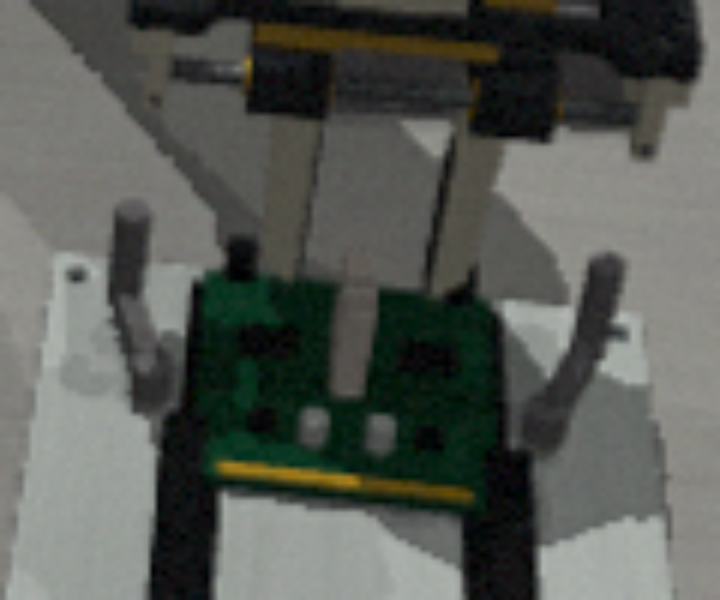

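Closed fingers swept 60 mm in +x without touching the fin, so the height is what is off. I'll descend in small steps and watch the force.

```bash

python3 -m creep '{"dp":[[0,0,5],[0,0,5],[0,0,4],[0,0,0],[0,0,0]],"rotation":[[0,0,0],[0,0,0],[0,0,0],[0,0,0],[0,0,0]]}'
python3 - <<'E'
from fit import *
from bench import robot
f=robot.grab_frame("scene");cv2.imwrite("pics/s5.png",cv2.resize(f["color"][140:240,300:420,::-1],None,fx=6,fy=6))
E
```

```text
t: 6.43
tcp_pos: [0.5523, 0.2183, 0.0356]
ee_rot: [0.016, 1.0, -0.0, -0.0]
wrist_force: [-0.5, -0.4, 0.6]
gripper_width: 0.045
```

View pics/s5.png

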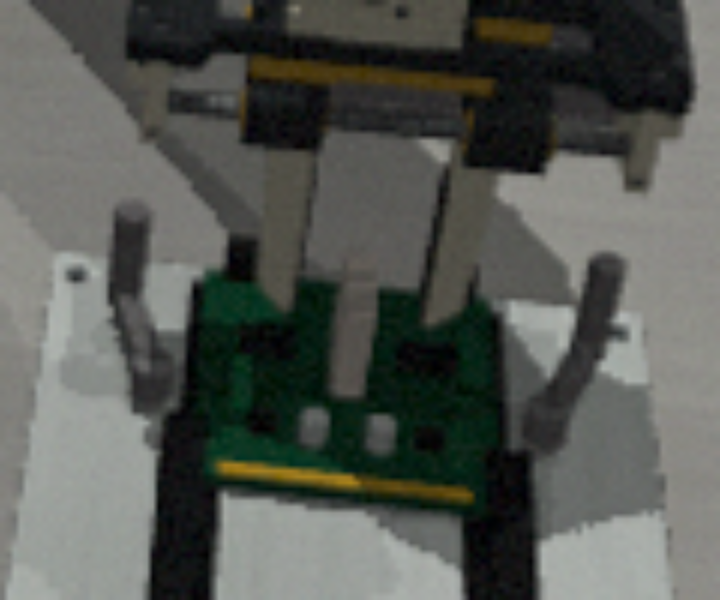

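```bash

python3 -m creep '{"dp":[[0,0,4],[0,0,4],[0,0,0]],"rotation":[[0,0,0],[0,0,0],[0,0,0]]}'
python3 -m creep '{"dp":[[0,0,3],[0,0,3],[0,0,0]],"rotation":[[0,0,0],[0,0,0],[0,0,0]]}'
python3 - <<'E'
from fit import *
from bench import robot
f=robot.grab_frame("scene");cv2.imwrite("pics/s6.png",cv2.resize(f["color"][140:240,300:420,::-1],None,fx=6,fy=6))
E
```

```text
t: 6.73
tcp_pos: [0.5522, 0.2183, 0.0272]
ee_rot: [0.016, 1.0, -0.0, -0.0]
wrist_force: [0.6, -0.1, 0.1]
gripper_width: 0.0449
t: 6.98
tcp_pos: [0.5522, 0.2183, 0.0213]
ee_rot: [0.016, 1.0, -0.0, -0.0]
wrist_force: [-0.4, -0.6, -0.1]
gripper_width: 0.0451
```

View pics/s6.png

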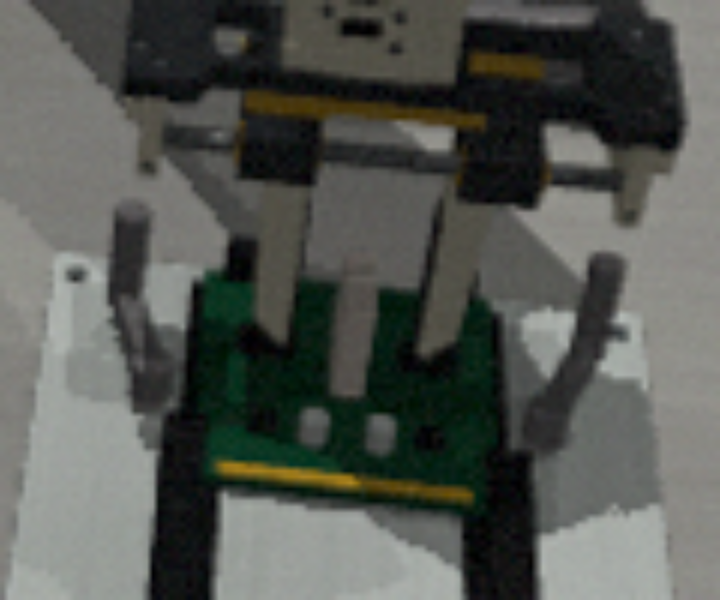

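```bash

python3 -m creep '{"dp":[[0,0,0],[0,0,0],[0,0,0],[0,0,0],[0,0,0],[0,0,0],[0,0,0],[0,0,0]],"rotation":[[0,0,0],[0,0,0],[0,0,0],[0,0,0],[0,0,0],[0,0,0],[0,0,0],[0,0,0]]}' 4 15
```

```text
t: 7.7
tcp_pos: [0.5525, 0.2185, 0.022]
ee_rot: [0.016, 1.0, 0.0, 0.0]
wrist_force: [-0.1, -0.3, 1.1]
gripper_width: 0.012
```

Width is 12 mm, so the fin is gripped. Now I slide the board 70 mm.

```bash

python3 -m creep '{"dp":[[-10,0,0],[-10,0,0],[-10,0,0],[-10,0,0],[-10,0,0],[-10,0,0],[-6,0,0],[0,0,0]],"rotation":[[0,0,0],[0,0,0],[0,0,0],[0,0,0],[0,0,0],[0,0,0],[0,0,0],[0,0,0]]}'
python3 -m creep '{"dp":[[-3,0,0],[-3,0,0],[0,0,0],[0,0,0]],"rotation":[[0,0,0],[0,0,0],[0,0,0],[0,0,0]]}'
python3 -m creep '{"dp":[[-2,0,0],[-2,0,0],[0,0,0],[0,0,0]],"rotation":[[0,0,0],[0,0,0],[0,0,0],[0,0,0]]}'
python3 - <<'E'
from fit import *
from bench import robot
togo(None)
f=robot.grab_frame("top");cv2.imwrite("pics/t7.png",cv2.resize(f["color"][60:245,50:270,::-1],None,fx=3,fy=3))
f=robot.grab_frame("scene");cv2.imwrite("pics/s7.png",cv2.resize(f["color"][140:270,290:430,::-1],None,fx=5,fy=5))
E
```

```text
t: 8.37
tcp_pos: [0.6203, 0.2159, 0.022]
ee_rot: [0.017, 1.0, 0.0, 0.001]
wrist_force: [0.9, 0.4, 1.5]
gripper_width: 0.0118
t: 8.7
tcp_pos: [0.6241, 0.216, 0.022]
ee_rot: [0.016, 1.0, -0.0, -0.0]
wrist_force: [-4.1, 0.2, 4.8]
gripper_width: 0.0119
t: 9.03
tcp_pos: [0.6273, 0.216, 0.022]
ee_rot: [0.016, 1.0, -0.0, -0.001]
wrist_force: [-6.1, -0.1, 6.6]
gripper_width: 0.0118
t 9.03 tcp [0.6273 0.216  0.022 ] f [-6.1 -0.1  6.6] w 11.8 yaw_y 88.14 j7 1.01 zdir [-1.8e-03 -4.0e-04 -1.0e+00]
```

View pics/t7.png

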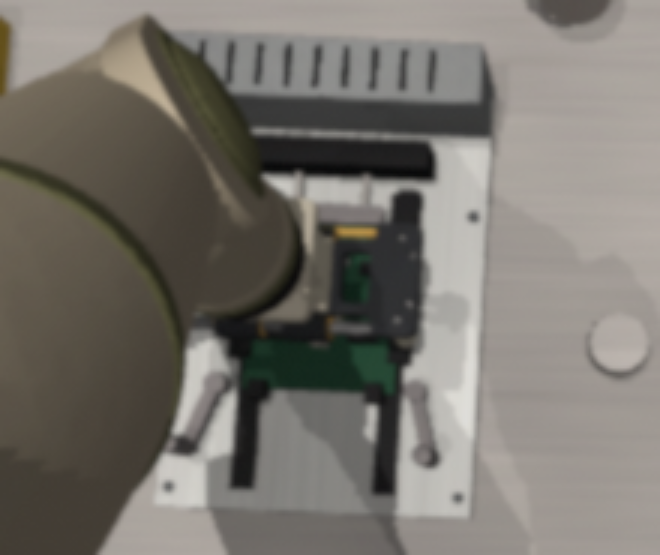

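View pics/s7.png

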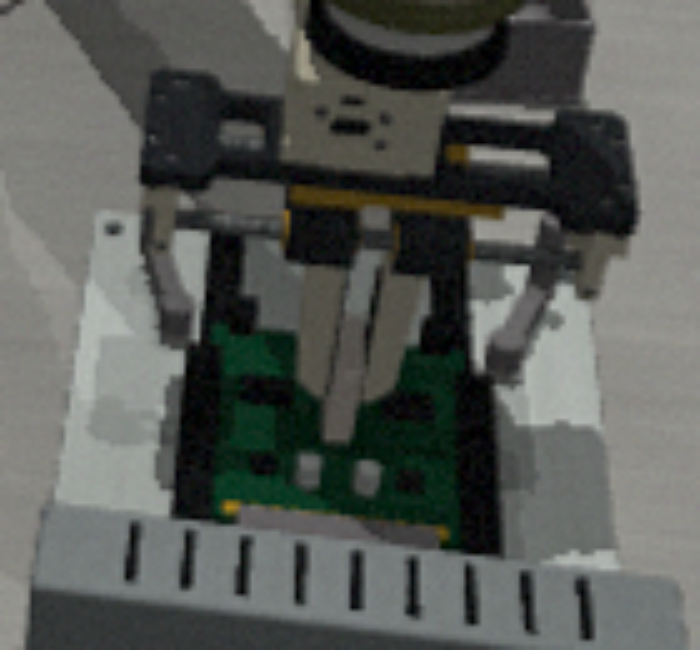

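```bash

python3 -m creep '{"dp":[[0,0,0],[0,0,0],[0,0,0],[0,0,0],[0,0,-10],[0,0,-15],[0,0,-15],[0,0,-15]],"rotation":[[0,0,0],[0,0,0],[0,0,0],[0,0,0],[0,0,0],[0,0,0],[0,0,0],[0,0,0]]}' 34 15
python3 - <<'E'
from fit import *
import pickle
T,S=pickle.load(open("cams.pkl","rb"))
def ray(c,uv,z):
    R=cv2.Rodrigues(c["r"])[0];d=R.T@np.linalg.inv(c["K"])@np.array([*uv,1.]);o=-R.T@c["t"];return (o+d*(z-o[2])/d[2]).round(4)
h=lambda u,v:(300+u/6,140+v/6)
for z in(.025,.03,.035,.04):print("s6",z,ray(S,h(283,348),z),ray(S,h(430,361),z))
for th in (.03,.1): print(th, c2w(CAGE,[*post(th,-1),66]))
togo([*c2w(CAGE,[*post(.096,-1),66])[:2],.085],55.3)
E
```

```text
t: 9.8
tcp_pos: [0.6286, 0.2159, 0.0781]
ee_rot: [0.016, 1.0, 0.0, 0.0]
wrist_force: [0.2, 0.7, -0.6]
gripper_width: 0.0339
s6 0.025 [0.546  0.1951 0.025 ] [0.5459 0.2499 0.025 ]
s6 0.03 [0.5524 0.1944 0.03  ] [0.5523 0.2489 0.03  ]
s6 0.035 [0.5588 0.1938 0.035 ] [0.5587 0.2478 0.035 ]
s6 0.04 [0.5652 0.1931 0.04  ] [0.5651 0.2467 0.04  ]
0.03 [0.52627112 0.1289226  0.066     ]
0.1 [0.52526479 0.13227406 0.066     ]
t 9.8 tcp [0.6286 0.2159 0.0781] f [ 0.2  0.7 -0.6] w 33.9 yaw_y 88.12 j7 1.03 zdir [ 3.e-04  0.e+00 -1.e+00]
tool mm to go [100.5 -87.2  -6.9]
rot z 0.573
```

```bash

python3 -m creep '{"dp":[[20,-17.5,-3],[20,-17.5,-3],[20,-17.5,0],[20,-17.5,0],[20,-17,0],[0,0,0]],"rotation":[[0,0,0],[0,0,0],[0,0,0],[0,0,0],[0,0,0],[0,0,0]]}'
python3 -m creep '{"dp":[[0,0,0],[0,0,0],[0,0,0],[0,0,0],[0,0,0],[0,0,0],[0,0,0]],"rotation":[[0,0,0.115],[0,0,0.115],[0,0,0.115],[0,0,0.115],[0,0,0.113],[0,0,0],[0,0,0]]}'
python3 - <<'E'
from fit import *
from bench import robot
togo([*c2w(CAGE,[*post(.096,-1),66])[:2],.028],55.3)
f=robot.grab_frame("scene");cv2.imwrite("pics/s8.png",cv2.resize(f["color"][120:250,280:420,::-1],None,fx=5,fy=5))
f=robot.grab_frame("top");cv2.imwrite("pics/t8.png",cv2.resize(f["color"][60:260,50:270,::-1],None,fx=3,fy=3))
E
```

```text
t: 10.3
tcp_pos: [0.5215, 0.1283, 0.0836]
ee_rot: [0.018, 1.0, -0.001, -0.002]
wrist_force: [-0.7, -0.3, -0.7]
gripper_width: 0.0339
t: 10.88
tcp_pos: [0.5262, 0.1328, 0.0834]
ee_rot: [0.296, 0.955, 0.0, 0.0]
wrist_force: [0.4, -0.2, -0.8]
gripper_width: 0.0335
t 10.88 tcp [0.5262 0.1328 0.0834] f [ 0.4 -0.2 -0.8] w 33.5 yaw_y 55.52 j7 0.68 zdir [ 1.e-03  1.e-04 -1.e+00]
tool mm to go [ 0.4 -1.1 55.4]
rot z 0.004
```

View pics/s8.png

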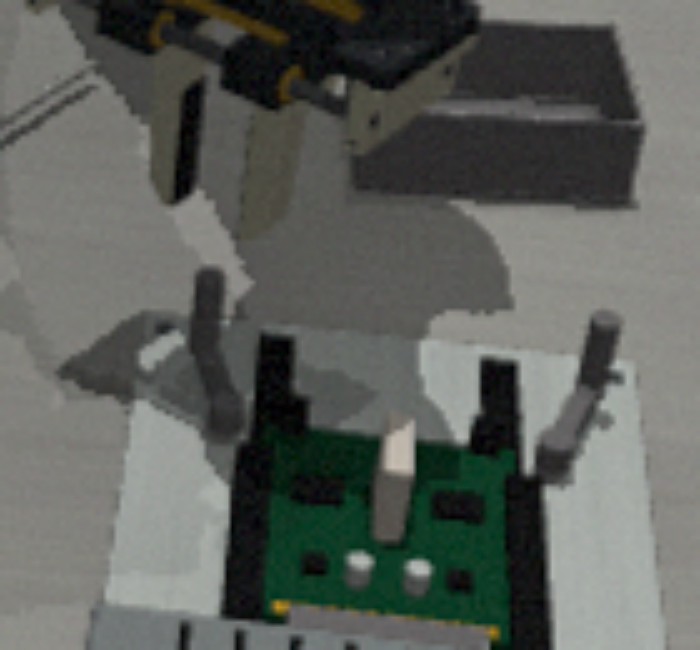

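View pics/t8.png

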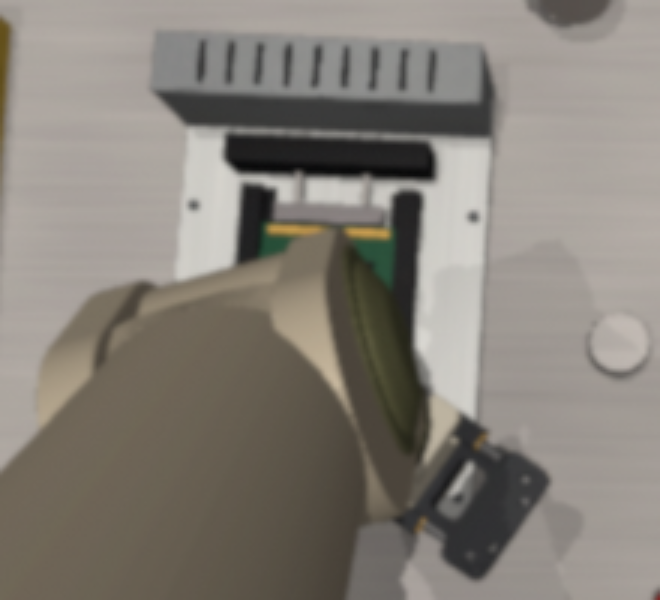

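The board's yellow edge sits against the spring bar, and the fingers straddle the right post at (209,270). I'll descend partway and check.

```bash

python3 -m creep '{"dp":[[0,-0.5,10],[0,-0.5,10],[0,0,10],[0,0,8],[0,0,0]],"rotation":[[0,0,0],[0,0,0],[0,0,0],[0,0,0],[0,0,0]]}'
python3 - <<'E'
from fit import *
from bench import robot
togo([*c2w(CAGE,[*post(.096,-1),66])[:2],.028],55.3)
f=robot.grab_frame("scene");cv2.imwrite("pics/s9.png",cv2.resize(f["color"][120:250,280:420,::-1],None,fx=5,fy=5))
E
```

```text
t: 11.4
tcp_pos: [0.5239, 0.131, 0.0427]
ee_rot: [0.298, 0.955, -0.001, -0.001]
wrist_force: [-0.2, -0.2, 0.5]
gripper_width: 0.034
t 11.4 tcp [0.5239 0.131  0.0427] f [-0.2 -0.2  0.5] w 34.0 yaw_y 55.31 j7 0.69 zdir [-0.0031 -0.001  -1.    ]
tool mm to go [-0.6  1.7 14.7]
rot z 0.0
```

View pics/s9.png

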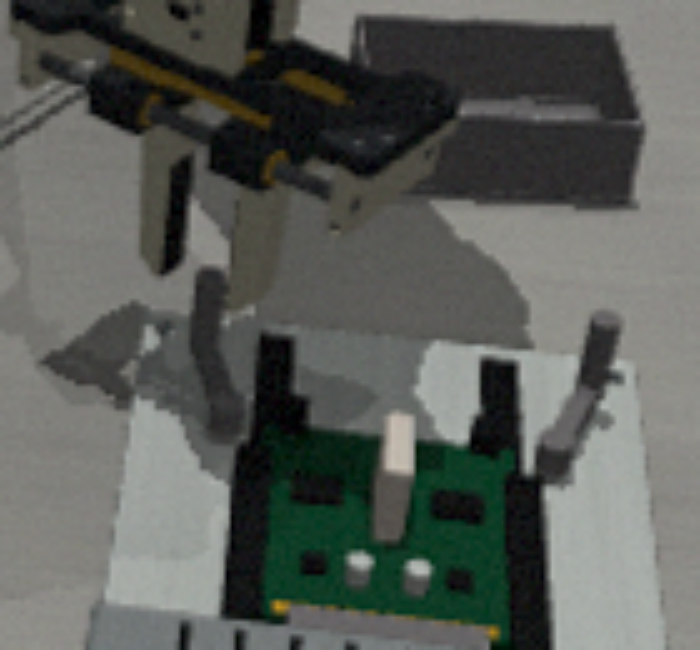

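```bash

python3 -m creep '{"dp":[[0,0,6],[0,0,6],[0,0,4],[0,0,0],[0,0,0]],"rotation":[[0,0,0],[0,0,0],[0,0,0],[0,0,0],[0,0,0]]}'
python3 -m creep '{"dp":[[0,0,0],[0,0,0],[0,0,0],[0,0,0],[0,0,0],[0,0,0]],"rotation":[[0,0,0],[0,0,0],[0,0,0],[0,0,0],[0,0,0],[0,0,0]]}' 5 40
python3 - <<'E'
from fit import *
from bench import robot
togo([*c2w(CAGE,[*post(.096,-1),66])[:2],.028],55.3)
f=robot.grab_frame("scene");cv2.imwrite("pics/s10.png",cv2.resize(f["color"][120:250,280:420,::-1],None,fx=5,fy=5))
E
```

```text
t: 11.87
tcp_pos: [0.5249, 0.1314, 0.0287]
ee_rot: [0.298, 0.954, -0.0, -0.0]
wrist_force: [0.0, 0.1, 0.4]
gripper_width: 0.0338
t: 12.37
tcp_pos: [0.526, 0.1321, 0.0292]
ee_rot: [0.298, 0.955, 0.001, 0.001]
wrist_force: [2.6, 3.6, -1.9]
gripper_width: 0.0128
t 12.37 tcp [0.526  0.1321 0.0292] f [ 2.6  3.6 -1.9] w 12.8 yaw_y 55.32 j7 0.69 zdir [ 1.9e-03  9.0e-04 -1.0e+00]
tool mm to go [ 0.5 -0.4  1.2]
rot z 0.0
```

View pics/s10.png

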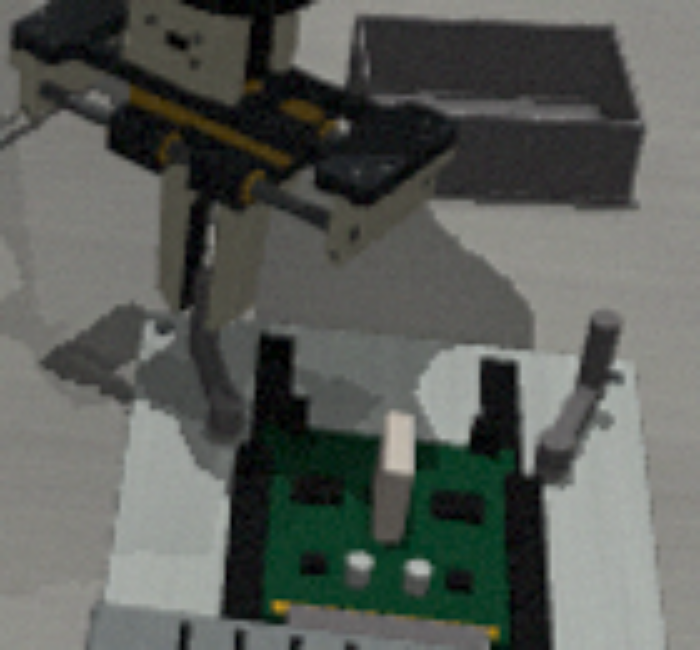

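Gripped at 12.8 mm, less than the 14 mm post, with a pull along +x. The post seems to sit near the pad edge, so I'll regrip about 7 mm further forward.

```bash

python3 -m creep '{"dp":[[0,0,0],[0,0,0],[0,0,0],[0,0,0],[-3,2,0],[-3,2,0],[0,0,0]],"rotation":[[0,0,0],[0,0,0],[0,0,0],[0,0,0],[0,0,0],[0,0,0],[0,0,0]]}' 28 30
python3 -m creep '{"dp":[[0,0,0],[0,0,0],[0,0,0],[0,0,0],[0,0,0],[0,0,0]],"rotation":[[0,0,0],[0,0,0],[0,0,0],[0,0,0],[0,0,0],[0,0,0]]}' 5 30
python3 - <<'E'
from fit import *
from bench import robot
togo([*c2w(CAGE,[*post(.096,-1),66])[:2],.028],55.3)
f=robot.grab_frame("scene");cv2.imwrite("pics/s11.png",cv2.resize(f["color"][120:250,280:420,::-1],None,fx=5,fy=5))
E
```

```text
t: 13.0
tcp_pos: [0.5333, 0.1312, 0.029]
ee_rot: [0.298, 0.954, 0.0, 0.0]
wrist_force: [0.7, -0.4, 0.0]
gripper_width: 0.0278
t: 13.5
tcp_pos: [0.5305, 0.1298, 0.0288]
ee_rot: [0.299, 0.954, -0.001, -0.001]
wrist_force: [-3.4, -3.5, 3.4]
gripper_width: 0.0124
t 13.5 tcp [0.5305 0.1298 0.0288] f [-3.4 -3.5  3.4] w 12.4 yaw_y 55.25 j7 0.69 zdir [-0.0031 -0.0018 -1.    ]
tool mm to go [ 5.5 -1.1  0.8]
rot z -0.001
```

View pics/s11.png

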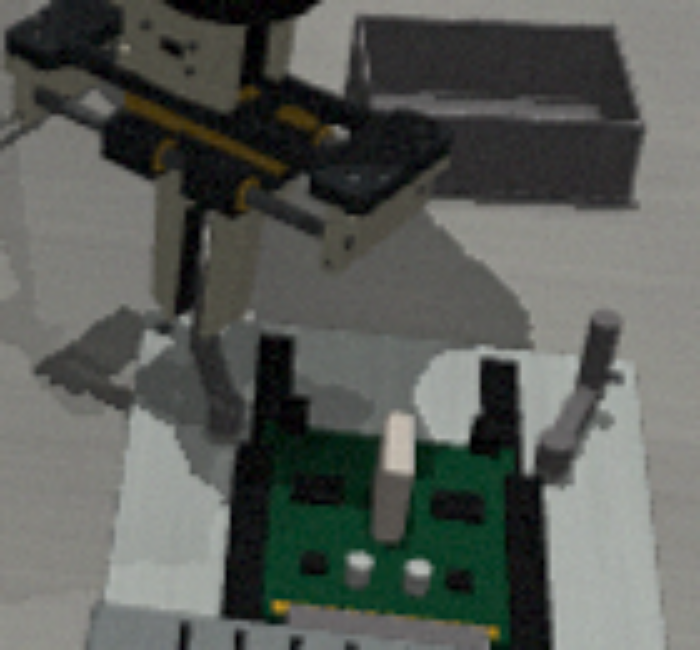

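```bash
cat > arc.py <<'E'
from fit import *
def arc(t0,t1,n,s,yaw):
    y=np.radians(yaw);ty=np.array([np.cos(y),np.sin(y)]);tx=np.array([-np.sin(y),np.cos(y)])
    P=[c2w(CAGE,[*post(t,s),66])[:2]*1e3 for t in np.linspace(t0,t1,n+1)]
    print([[float(np.round(d@tx,1)),float(np.round(d@ty,1)),0] for d in np.diff(P,axis=0)])
    print(np.round(P[-1],1))
E
python3 -c "
from arc import *
arc(.096,1.056,8,-1,55.3)
arc(1.056,2.0,8,-1,55.3)"
```

```text
[[4.3, 4.2, 0], [3.8, 4.6, 0], [3.2, 5.1, 0], [2.6, 5.4, 0], [1.9, 5.7, 0], [1.2, 5.9, 0], [0.5, 6.0, 0], [-0.2, 6.0, 0]]
[535.4 177.2]
[[-0.9, 5.8, 0], [-1.6, 5.7, 0], [-2.2, 5.5, 0], [-2.9, 5.2, 0], [-3.4, 4.8, 0], [-4.0, 4.3, 0], [-4.5, 3.8, 0], [-4.9, 3.3, 0]]
[577.2 194.8]
```

```bash

python3 -m creep '{"dp":[[3,-1,0],[4.3,4.2,0],[3.8,4.6,0],[3.2,5.1,0],[0,0,0]],"rotation":[[0,0,0],[0,0,0],[0,0,0],[0,0,0],[0,0,0]]}' 5 45
python3 - <<'E'
from fit import *
from bench import robot
togo([*c2w(CAGE,[*post(.456,-1),66])[:2],.028],55.3)
f=robot.grab_frame("scene");cv2.imwrite("pics/s12.png",cv2.resize(f["color"][120:250,280:420,::-1],None,fx=5,fy=5))
E
```

```text
t: 13.97
tcp_pos: [0.5324, 0.1495, 0.0289]
ee_rot: [0.299, 0.954, 0.001, 0.004]
wrist_force: [14.0, -5.4, -11.5]
gripper_width: 0.0093
t 13.97 tcp [0.5324 0.1495 0.0289] f [ 14.   -5.4 -11.5] w 9.3 yaw_y 55.19 j7 0.66 zdir [ 0.0076 -0.     -1.    ]
tool mm to go [ 7.3 -4.5  0.9]
rot z -0.002
```

View pics/s12.png

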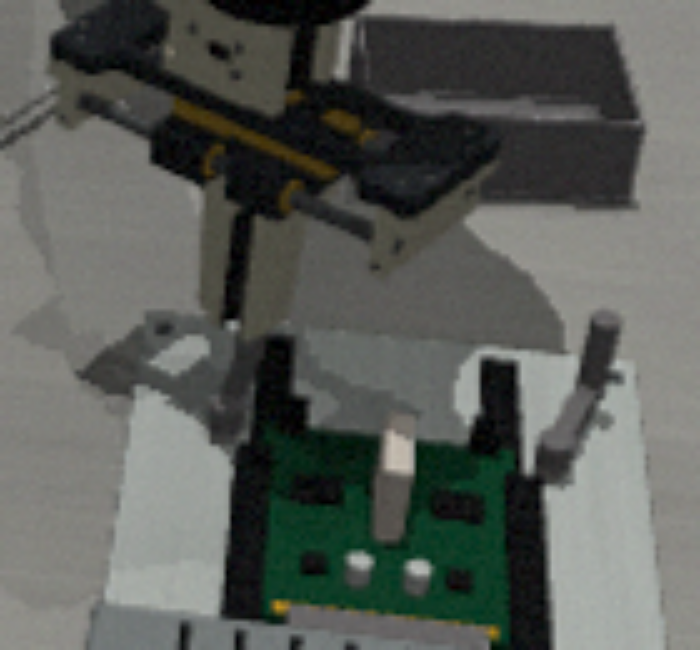

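The right lever has begun to move. The TCP is at radius 41 mm from the pivot instead of 50, so the first grip was the centred one and my shift was wrong. I'll open and recentre by +9.5 mm along tool x.

```bash

python3 -m creep '{"dp":[[0,0,0],[0,0,0],[0,0,0],[0,0,0]],"rotation":[[0,0,0],[0,0,0],[0,0,0],[0,0,0]]}' 30 30
python3 - <<'E'
from fit import *
from bench import robot
togo([.5246,.1549,.029],55.3)
E
```

```text
t: 14.35
tcp_pos: [0.5272, 0.1503, 0.0289]
ee_rot: [0.298, 0.955, -0.0, -0.0]
wrist_force: [-0.1, -0.2, -0.1]
gripper_width: 0.0286
t 14.35 tcp [0.5272 0.1503 0.0289] f [-0.1 -0.2 -0.1] w 28.6 yaw_y 55.32 j7 0.66 zdir [-8.e-04  0.e+00 -1.e+00]
tool mm to go [ 4.8  2.3 -0.1]
rot z 0.0
```

```bash

python3 -m creep '{"dp":[[4.8,2.3,0],[0,0,0],[0,0,0],[0,0,0],[0,0,0],[0,0,0],[0,0,0]],"rotation":[[0,0,0],[0,0,0],[0,0,0],[0,0,0],[0,0,0],[0,0,0],[0,0,0]]}' - 30
python3 -m creep '{"dp":[[0,0,0],[0,0,0],[0,0,0],[0,0,0],[0,0,0]],"rotation":[[0,0,0],[0,0,0],[0,0,0],[0,0,0],[0,0,0]]}' 5 30
python3 - <<'E'
from fit import *
from bench import robot
togo([.5246,.1549,.029],55.3)
f=robot.grab_frame("scene");cv2.imwrite("pics/s13.png",cv2.resize(f["color"][140:220,290:380,::-1],None,fx=8,fy=7,interpolation=cv2.INTER_CUBIC))
E
```

```text
t: 14.93
tcp_pos: [0.5252, 0.1546, 0.0289]
ee_rot: [0.298, 0.954, -0.0, 0.0]
wrist_force: [0.4, -0.2, 0.5]
gripper_width: 0.03
t: 15.35
tcp_pos: [0.525, 0.1544, 0.0289]
ee_rot: [0.298, 0.954, -0.0, -0.0]
wrist_force: [-1.1, -0.4, 1.3]
gripper_width: 0.0133
t 15.35 tcp [0.525  0.1544 0.0289] f [-1.1 -0.4  1.3] w 13.3 yaw_y 55.28 j7 0.66 zdir [-3.e-04 -3.e-04 -1.e+00]
tool mm to go [ 0.6  0.1 -0.1]
rot z -0.0
```

View pics/s13.png

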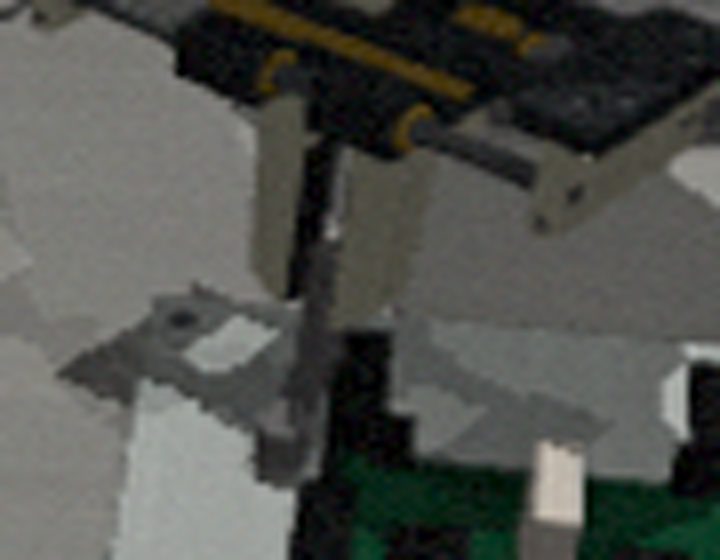

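```bash

cat >> arc.py <<'E'
def now(s):
    from bench import robot
    st=robot.state();c,sn=np.cos(CAGE[2]),np.sin(CAGE[2]);d=(st["tcp_pos"][:2]-np.array(CAGE[:2]))*1e3
    l=np.array([c*d[0]+sn*d[1],-sn*d[0]+c*d[1]]);v=np.array([l[0]+75,s*l[1]-72])
    th=(np.arctan2(v[1],v[0])-np.arctan2(19,-46))%(2*np.pi)
    print("cage",l.round(1),"r",np.hypot(*v).round(1),"theta",round(float(th),3));togo(None);return th
E
python3 -c "
from arc import *
t=now(-1)
arc(t,t+.72,6,-1,55.3); arc(t+.72,2.02,6,-1,55.3)"
```

```text
cage [-123.9  -64.2] r 49.5 theta 0.551
t 15.4 tcp [0.5251 0.1545 0.0289] f [-0.9 -0.1  1.1] w 13.2 yaw_y 55.28 j7 0.66 zdir [-2.e-04 -2.e-04 -1.e+00]
[[2.1, 5.6, 0], [1.4, 5.8, 0], [0.7, 6.0, 0], [-0.1, 6.0, 0], [-0.8, 5.9, 0], [-1.5, 5.8, 0]]
[543.1 184.6]
[[-2.3, 5.8, 0], [-3.0, 5.5, 0], [-3.6, 5.1, 0], [-4.2, 4.6, 0], [-4.8, 4.0, 0], [-5.2, 3.4, 0]]
[578.2 194.8]
```

```bash

python3 -m creep '{"dp":[[2.1,5.6,0],[1.4,5.8,0],[0.7,6.0,0],[0,0,0]],"rotation":[[0,0,0],[0,0,0],[0,0,0],[0,0,0]]}' 5 45
python3 -c "
from arc import *
t=now(-1)"
python3 -m creep '{"dp":[[0,6,0],[-0.8,5.9,0],[-1.5,5.8,0],[0,0,0]],"rotation":[[0,0,0],[0,0,0],[0,0,0],[0,0,0]]}' 5 45
python3 -c "
from arc import *
t=now(-1);arc(t,2.02,6,-1,55.3)"
```

```text
t: 15.73
tcp_pos: [0.5285, 0.1695, 0.0286]
ee_rot: [0.299, 0.954, -0.003, -0.003]
wrist_force: [-7.4, -5.7, 8.3]
gripper_width: 0.0133
cage [-120.9  -49.1] r 51.3 theta 0.854
t 15.73 tcp [0.5285 0.1695 0.0286] f [-7.4 -5.7  8.3] w 13.3 yaw_y 55.2 j7 0.64 zdir [-0.0064 -0.0034 -1.    ]
t: 16.07
tcp_pos: [0.5386, 0.1838, 0.0284]
ee_rot: [0.298, 0.954, -0.003, -0.004]
wrist_force: [-12.6, -2.1, 10.6]
gripper_width: 0.0128
cage [-111.4  -34.5] r 52.3 theta 1.193
t 16.07 tcp [0.5386 0.1838 0.0284] f [-12.6  -2.1  10.6] w 12.8 yaw_y 55.28 j7 0.63 zdir [-0.0095 -0.0028 -1.    ]
[[-2.0, 6.6, 0], [-2.9, 6.2, 0], [-3.7, 5.8, 0], [-4.5, 5.2, 0], [-5.2, 4.5, 0], [-5.8, 3.8, 0]]
[578.2 194.8]
```

```bash

python3 -m creep '{"dp":[[-3,6.3,0],[-4,6.0,0],[0,0,0]],"rotation":[[0,0,0],[0,0,0],[0,0,0]]}' 5 50
python3 -c "
from arc import *
t=now(-1);arc(t,2.02,5,-1,55.3)"
python3 -m creep '{"dp":[[-4.2,5.6,0],[-4.8,5,0],[0,0,0]],"rotation":[[0,0,0],[0,0,0],[0,0,0]]}' 5 55
python3 - <<'E'
from arc import *
t=now(-1);arc(t,2.02,3,-1,55.3)
from bench import robot
f=robot.grab_frame("scene");cv2.imwrite("pics/s14.png",cv2.resize(f["color"][120:250,280:420,::-1],None,fx=5,fy=5))
E
```

```text
t: 16.32
tcp_pos: [0.5508, 0.1902, 0.0283]
ee_rot: [0.298, 0.954, -0.003, -0.005]
wrist_force: [-13.6, -1.3, 11.4]
gripper_width: 0.0129
cage [-99.4 -27.6] r 50.7 theta 1.46
t 16.32 tcp [0.5508 0.1902 0.0283] f [-13.6  -1.3  11.4] w 12.9 yaw_y 55.28 j7 0.63 zdir [-0.0108 -0.0026 -0.9999]
[[-2.9, 4.8, 0], [-3.5, 4.4, 0], [-3.9, 4.0, 0], [-4.3, 3.5, 0], [-4.7, 3.0, 0]]
[578.2 194.8]
t: 16.57
tcp_pos: [0.5648, 0.1933, 0.0283]
ee_rot: [0.298, 0.954, -0.003, -0.004]
wrist_force: [-12.1, -3.2, 11.0]
gripper_width: 0.0131
cage [-85.5 -24. ] r 49.1 theta 1.747
t 16.57 tcp [0.5648 0.1933 0.0283] f [-12.1  -3.2  11. ] w 13.1 yaw_y 55.28 j7 0.63 zdir [-0.0099 -0.0029 -0.9999]
[[-3.4, 3.1, 0], [-3.6, 2.8, 0], [-3.9, 2.4, 0]]
[578.2 194.8]
```

View pics/s14.png

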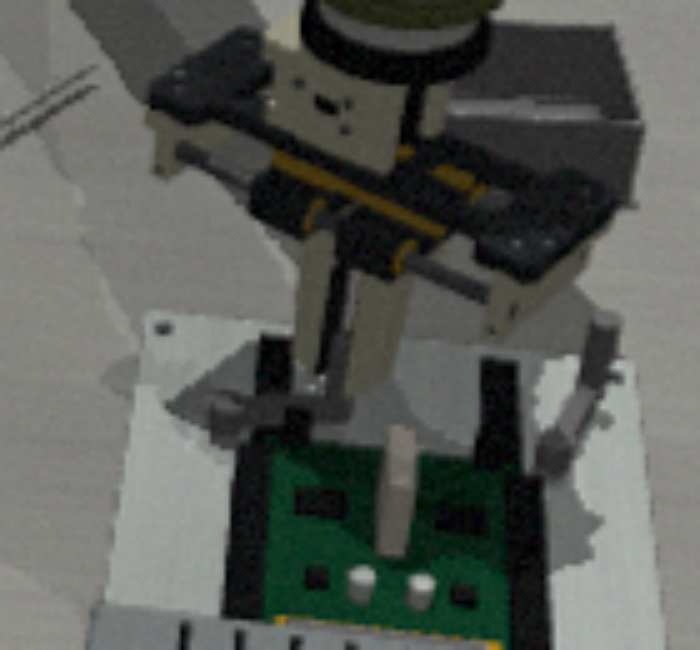

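The right lever is nearly closed and the board is moving in with it. I'll finish the swing.

```bash

python3 -m creep '{"dp":[[-3.5,2.9,0],[-3.7,2.6,0],[0,0,0],[0,0,0]],"rotation":[[0,0,0],[0,0,0],[0,0,0],[0,0,0]]}' 5 55
python3 -c "
from arc import *
t=now(-1)"
python3 -m creep '{"dp":[[-3,2,0],[-2,1.3,0],[0,0,0],[0,0,0]],"rotation":[[0,0,0],[0,0,0],[0,0,0],[0,0,0]]}' 5 55
python3 -c "
from arc import *
t=now(-1)"
```

```text
t: 16.95
tcp_pos: [0.574, 0.1936, 0.0283]
ee_rot: [0.298, 0.954, -0.003, -0.004]
wrist_force: [-11.5, -2.2, 7.0]
gripper_width: 0.013
cage [-76.4 -23.3] r 48.7 theta 1.935
t 16.95 tcp [0.574  0.1936 0.0283] f [-11.5  -2.2   7. ] w 13.0 yaw_y 55.29 j7 0.63 zdir [-0.0089 -0.0026 -1.    ]
t: 17.28
tcp_pos: [0.5774, 0.1936, 0.0282]
ee_rot: [0.299, 0.954, -0.003, -0.006]
wrist_force: [-18.1, -1.4, 13.4]
gripper_width: 0.0127
cage [-73.  -23.2] r 48.8 theta 2.004
t 17.28 tcp [0.5774 0.1936 0.0282] f [-18.1  -1.4  13.4] w 12.7 yaw_y 55.27 j7 0.63 zdir [-0.0133 -0.003  -0.9999]
```

```bash

python3 -m creep '{"dp":[[2,-1,0],[0,0,0],[0,0,0],[0,0,0],[0,0,-15],[0,0,-15],[0,0,-15],[0,0,-15]],"rotation":[[0,0,0],[0,0,0],[0,0,0],[0,0,0],[0,0,0],[0,0,0],[0,0,0],[0,0,0]]}' 30 30
python3 - <<'E'
from arc import *
togo([*c2w(CAGE,[*post(.033,1),66])[:2],.085],120.7)
E
```

```text
t: 17.95
tcp_pos: [0.5833, 0.1951, 0.0896]
ee_rot: [0.298, 0.954, 0.0, 0.0]
wrist_force: [1.0, 0.1, 0.2]
gripper_width: 0.0299
t 17.95 tcp [0.5833 0.1951 0.0896] f [1.  0.1 0.2] w 29.9 yaw_y 55.29 j7 0.63 zdir [ 8.e-04  2.e-04 -1.e+00]
tool mm to go [106.1  63.9   4.6]
rot z -1.142
```

```bash

python3 -m creep '{"dp":[[17.5,10.5,0],[17.5,10.5,0],[17.5,10.5,0],[17.5,10.5,0],[17.5,10.5,0],[17.5,10.5,0],[0,0,0]],"rotation":[[0,0,0],[0,0,0],[0,0,0],[0,0,0],[0,0,0],[0,0,0],[0,0,0]]}'
python3 -m creep '{"dp":[[0,0,0],[0,0,0],[0,0,0],[0,0,0],[0,0,0],[0,0,0]],"rotation":[[0,0,-0.114],[0,0,-0.114],[0,0,-0.114],[0,0,-0.114],[0,0,-0.114],[0,0,0]]}'
python3 -m creep '{"dp":[[0,0,0],[0,0,0],[0,0,0],[0,0,0],[0,0,0],[0,0,0],[0,0,0]],"rotation":[[0,0,-0.114],[0,0,-0.114],[0,0,-0.114],[0,0,-0.114],[0,0,-0.116],[0,0,0],[0,0,0]]}'
python3 - <<'E'
from arc import *
from bench import robot
togo([*c2w(CAGE,[*post(.033,1),66])[:2],.029],120.7)
f=robot.grab_frame("scene");cv2.imwrite("pics/s15.png",cv2.resize(f["color"][120:250,280:420,::-1],None,fx=5,fy=5))
E
```

```text
t: 18.53
tcp_pos: [0.5306, 0.3118, 0.089]
ee_rot: [0.296, 0.955, 0.001, -0.0]
wrist_force: [-0.0, 0.5, 0.0]
gripper_width: 0.0302
t: 19.03
tcp_pos: [0.5331, 0.3059, 0.0891]
ee_rot: [0.016, 1.0, 0.0, 0.0]
wrist_force: [-0.1, 1.2, -1.1]
gripper_width: 0.0298
t: 19.62
tcp_pos: [0.5326, 0.3061, 0.0889]
ee_rot: [-0.262, 0.965, 0.0, 0.0]
wrist_force: [0.7, -0.6, -0.6]
gripper_width: 0.0299
t 19.62 tcp [0.5326 0.3061 0.0889] f [ 0.7 -0.6 -0.6] w 29.9 yaw_y 120.33 j7 1.26 zdir [ 0.e+00  3.e-04 -1.e+00]
tool mm to go [-0.8  1.7 59.9]
rot z -0.006
```

View pics/s15.png

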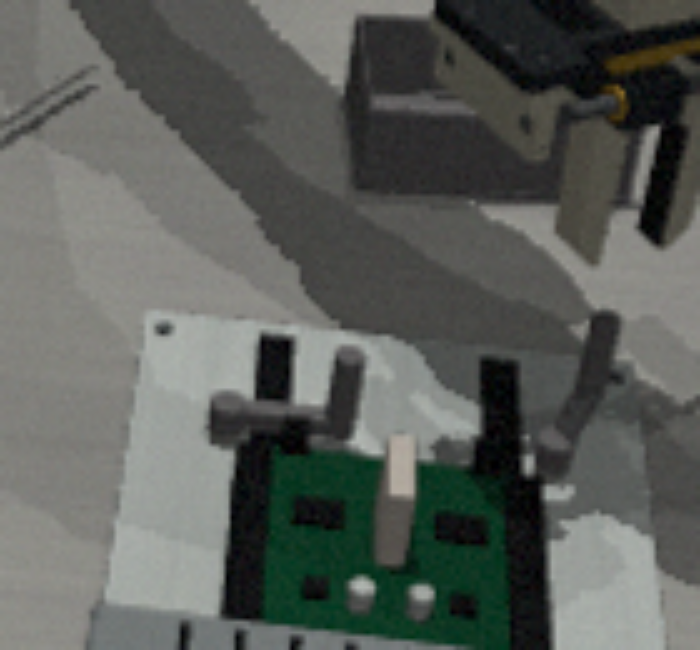

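The right lever is closed (post at (347,360)). Now the left post: descend and grip.

```bash

python3 -m creep '{"dp":[[-0.5,1.5,12],[0,0,12],[0,0,12],[0,0,8],[0,0,0],[0,0,0]],"rotation":[[0,0,-0.006],[0,0,0],[0,0,0],[0,0,0],[0,0,0],[0,0,0]]}'
python3 - <<'E'
from arc import *
from bench import robot
togo([*c2w(CAGE,[*post(.033,1),66])[:2],.029],120.7)
f=robot.grab_frame("scene");cv2.imwrite("pics/s16.png",cv2.resize(f["color"][120:250,330:440,::-1],None,fx=5,fy=4.6))
E
```

```text
t: 20.17
tcp_pos: [0.5313, 0.3079, 0.0438]
ee_rot: [-0.268, 0.963, -0.0, -0.001]
wrist_force: [0.2, 0.4, -0.1]
gripper_width: 0.03
t 20.17 tcp [0.5313 0.3079 0.0438] f [ 0.2  0.4 -0.1] w 30.0 yaw_y 121.06 j7 1.24 zdir [-0.0016 -0.0011 -1.    ]
tool mm to go [-1.2 -0.5 14.8]
rot z 0.006
```

View pics/s16.png

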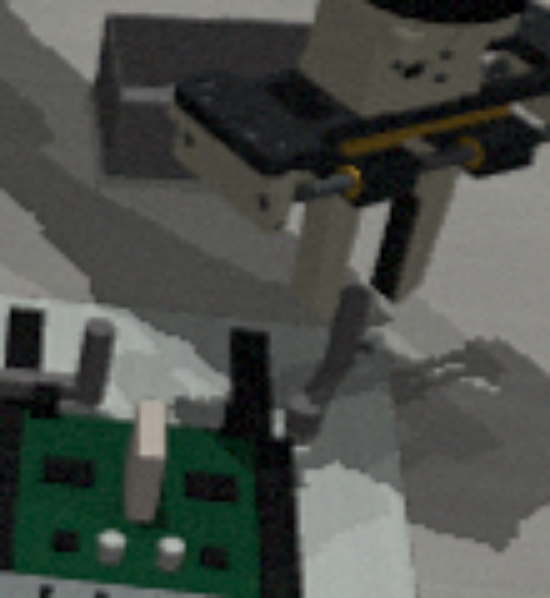

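```bash

python3 -m creep '{"dp":[[-0.5,0,6],[0,0,6],[0,0,3],[0,0,0]],"rotation":[[0,0,0],[0,0,0],[0,0,0],[0,0,0]]}'
python3 -m creep '{"dp":[[0,0,0],[0,0,0],[0,0,0],[0,0,0],[0,0,0]],"rotation":[[0,0,0],[0,0,0],[0,0,0],[0,0,0],[0,0,0]]}' 5 30
python3 - <<'E'
from arc import *
t=now(1)
arc(t,t+.8,6,1,121); arc(t+.8,2.02,9,1,121)
E
```

```text
t: 20.55
tcp_pos: [0.532, 0.308, 0.0292]
ee_rot: [-0.268, 0.963, -0.0, -0.0]
wrist_force: [-1.1, -0.4, 0.1]
gripper_width: 0.0305
t: 20.97
tcp_pos: [0.5318, 0.3092, 0.0302]
ee_rot: [-0.268, 0.963, 0.001, 0.0]
wrist_force: [-3.0, 3.6, 1.1]
gripper_width: 0.0135
cage [-122.5   90.7] r 51.1 theta 0.016
t 20.97 tcp [0.5318 0.3092 0.0302] f [-3.   3.6  1.1] w 13.5 yaw_y 121.11 j7 1.24 zdir [-1.0e-04  1.1e-03 -1.0e+00]
[[5.2, -4.2, 0], [4.5, -4.9, 0], [3.9, -5.4, 0], [3.1, -5.9, 0], [2.3, -6.3, 0], [1.4, -6.5, 0]]
[532.4 269.9]
[[0.6, -6.7, 0], [-0.3, -6.7, 0], [-1.2, -6.6, 0], [-2.1, -6.3, 0], [-2.9, -6.0, 0], [-3.7, -5.6, 0], [-4.4, -5.0, 0], [-5.0, -4.4, 0], [-5.6, -3.7, 0]]
[579.8 238.9]
```

```bash

python3 -m creep '{"dp":[[5,-4.2,0],[4.5,-4.9,0],[3.9,-5.4,0],[0,0,0]],"rotation":[[0,0,0],[0,0,0],[0,0,0],[0,0,0]]}' 5 45
python3 -c "
from arc import *
t=now(1)"
python3 -m creep '{"dp":[[3.1,-5.9,0],[2.3,-6.3,0],[1.4,-6.5,0],[0,0,0]],"rotation":[[0,0,0],[0,0,0],[0,0,0],[0,0,0]]}' 5 45
python3 -c "
from arc import *
t=now(1)"
```

```text
t: 21.3
tcp_pos: [0.5263, 0.2911, 0.0301]
ee_rot: [-0.269, 0.963, 0.002, -0.0]
wrist_force: [-8.5, 7.6, 2.3]
gripper_width: 0.0127
cage [-127.4   72.4] r 52.4 theta 0.384
t 21.3 tcp [0.5263 0.2911 0.0301] f [-8.5  7.6  2.3] w 12.7 yaw_y 121.22 j7 1.25 zdir [-0.0015  0.0027 -1.    ]
t: 21.63
tcp_pos: [0.5272, 0.2706, 0.03]
ee_rot: [-0.27, 0.963, 0.001, -0.003]
wrist_force: [-15.5, 4.6, 10.2]
gripper_width: 0.0127
cage [-125.7   51.9] r 54.6 theta 0.768
t 21.63 tcp [0.5272 0.2706 0.03  ] f [-15.5   4.6  10.2] w 12.7 yaw_y 121.3 j7 1.28 zdir [-6.1e-03 -1.0e-04 -1.0e+00]
```

```bash

python3 -m creep '{"dp":[[-1.2,-6.2,0],[-2,-6.4,0],[-2.4,-6.4,0],[0,0,0]],"rotation":[[0,0,0],[0,0,0],[0,0,0],[0,0,0]]}' 5 50
python3 -c "
from arc import *
t=now(1)"
python3 -m creep '{"dp":[[-2.6,-6.2,0],[-3.4,-5.8,0],[0,0,0]],"rotation":[[0,0,0],[0,0,0],[0,0,0]]}' 5 55
python3 -c "
from arc import *
t=now(1);arc(t,2.02,5,1,121)"
```

```text
t: 21.97
tcp_pos: [0.5416, 0.2538, 0.0299]
ee_rot: [-0.269, 0.963, -0.001, -0.005]
wrist_force: [-17.0, -2.5, 14.6]
gripper_width: 0.0129
cage [-110.9   35.6] r 51.1 theta 1.184
t 21.97 tcp [0.5416 0.2538 0.0299] f [-17.   -2.5  14.6] w 12.9 yaw_y 121.16 j7 1.31 zdir [-0.0082 -0.0048 -1.    ]
t: 22.22
tcp_pos: [0.5552, 0.2465, 0.03]
ee_rot: [-0.268, 0.963, -0.001, -0.003]
wrist_force: [-8.0, -4.1, 8.0]
gripper_width: 0.0129
cage [-96.9  28.8] r 48.4 theta 1.492
t 22.22 tcp [0.5552 0.2465 0.03  ] f [-8.  -4.1  8. ] w 12.9 yaw_y 121.07 j7 1.33 zdir [-0.005  -0.0039 -1.    ]
[[-2.9, -4.4, 0], [-3.3, -4.1, 0], [-3.7, -3.7, 0], [-4.1, -3.3, 0], [-4.4, -2.9, 0]]
[579.8 238.9]
```

```bash

python3 -m creep '{"dp":[[-3,-5,0],[-3.4,-4.6,0],[0,0,0]],"rotation":[[0,0,0],[0,0,0],[0,0,0]]}' 5 55
python3 -c "
from arc import *
t=now(1)"
python3 -m creep '{"dp":[[-3.7,-3.8,0],[-4,-3.4,0],[0,0,0]],"rotation":[[0,0,0],[0,0,0],[0,0,0]]}' 5 55
python3 -c "
from arc import *
t=now(1);arc(t,2.02,2,1,121)"
```

```text
t: 22.47
tcp_pos: [0.5659, 0.243, 0.03]
ee_rot: [-0.268, 0.963, -0.0, -0.002]
wrist_force: [-9.0, -1.5, 9.7]
gripper_width: 0.0131
cage [-86.2  25.7] r 47.6 theta 1.726
t 22.47 tcp [0.5659 0.243  0.03  ] f [-9.  -1.5  9.7] w 13.1 yaw_y 121.13 j7 1.34 zdir [-0.0044 -0.0022 -1.    ]
t: 22.72
tcp_pos: [0.5756, 0.2418, 0.03]
ee_rot: [-0.269, 0.963, -0.0, -0.003]
wrist_force: [-9.7, 1.6, 9.2]
gripper_width: 0.0127
cage [-76.4  24.8] r 47.2 theta 1.933
t 22.72 tcp [0.5756 0.2418 0.03  ] f [-9.7  1.6  9.2] w 12.7 yaw_y 121.19 j7 1.35 zdir [-0.005  -0.0015 -1.    ]
[[-1.8, -1.2, 0], [-1.9, -1.1, 0]]
[579.8 238.9]
```

```bash

python3 -m creep '{"dp":[[-3,-2,0],[-3,-1.8,0],[0,0,0],[0,0,0],[0,0,0]],"rotation":[[0,0,0],[0,0,0],[0,0,0],[0,0,0],[0,0,0]]}' 5 55
python3 -c "
from arc import *
t=now(1)"
python3 -m creep '{"dp":[[-2,-1,0],[-1,-0.5,0],[0,0,0]],"rotation":[[0,0,0],[0,0,0],[0,0,0]]}' 5 55
python3 -c "
from arc import *
t=now(1)"
```

```text
t: 23.13
tcp_pos: [0.58, 0.2421, 0.0299]
ee_rot: [-0.269, 0.963, 0.0, -0.004]
wrist_force: [-18.0, 3.1, 11.9]
gripper_width: 0.0128
cage [-72.   25.3] r 46.8 theta 2.026
t 23.13 tcp [0.58   0.2421 0.0299] f [-18.    3.1  11.9] w 12.8 yaw_y 121.18 j7 1.36 zdir [-0.0085 -0.002  -1.    ]
t: 23.38
tcp_pos: [0.5801, 0.2419, 0.0297]
ee_rot: [-0.269, 0.963, -0.0, -0.007]
wrist_force: [-26.3, 1.8, 20.5]
gripper_width: 0.0128
cage [-71.9  25.1] r 47.0 theta 2.028
t 23.38 tcp [0.5801 0.2419 0.0297] f [-26.3   1.8  20.5] w 12.8 yaw_y 121.22 j7 1.36 zdir [-0.0138 -0.004  -0.9999]
```

Hard stop reached. I'll relax, open, lift and check.

```bash

python3 -m creep '{"dp":[[2,1,0],[3,1.5,0],[0,0,0],[0,0,0]],"rotation":[[0,0,0],[0,0,0],[0,0,0],[0,0,0]]}' 5 55
python3 -m creep '{"dp":[[0,0,0],[0,0,0],[0,0,0],[0,0,0],[0,0,-15],[0,0,-15],[0,0,-20],[0,0,-20]],"rotation":[[0,0,0],[0,0,0],[0,0,0],[0,0,0],[0,0,0],[0,0,0],[0,0,0],[0,0,0]]}' 28 30
python3 -m creep '{"dp":[[15,-15,-20],[20,-20,-20],[20,-20,0],[20,-20,0],[20,-20,0],[20,-20,0],[20,-20,0],[0,0,0]],"rotation":[[0,0,0],[0,0,0],[0,0,0],[0,0,0],[0,0,0],[0,0,0],[0,0,0],[0,0,0]]}'
python3 - <<'E'
from fit import *
from bench import robot
togo(None)
f=robot.grab_frame("scene");cv2.imwrite("pics/s17.png",cv2.resize(f["color"][140:300,280:440,::-1],None,fx=4,fy=3.7))
f=robot.grab_frame("top");cv2.imwrite("pics/t17.png",cv2.resize(f["color"][60:260,50:270,::-1],None,fx=3,fy=3))
E
```

```text
t: 23.72
tcp_pos: [0.5798, 0.2422, 0.03]
ee_rot: [-0.269, 0.963, 0.0, -0.003]
wrist_force: [-12.3, 3.4, 8.4]
gripper_width: 0.0128
t: 24.38
tcp_pos: [0.5839, 0.2409, 0.1004]
ee_rot: [-0.268, 0.964, -0.0, -0.0]
wrist_force: [0.7, 0.4, -0.3]
gripper_width: 0.0278
t: 25.05
tcp_pos: [0.5363, 0.0493, 0.1398]
ee_rot: [-0.265, 0.964, -0.002, -0.001]
wrist_force: [-0.7, -0.8, 0.4]
gripper_width: 0.0278
t 25.05 tcp [0.5363 0.0493 0.1398] f [-0.7 -0.8  0.4] w 27.8 yaw_y 120.68 j7 1.67 zdir [-0.0015 -0.0038 -1.    ]
```

View pics/s17.png

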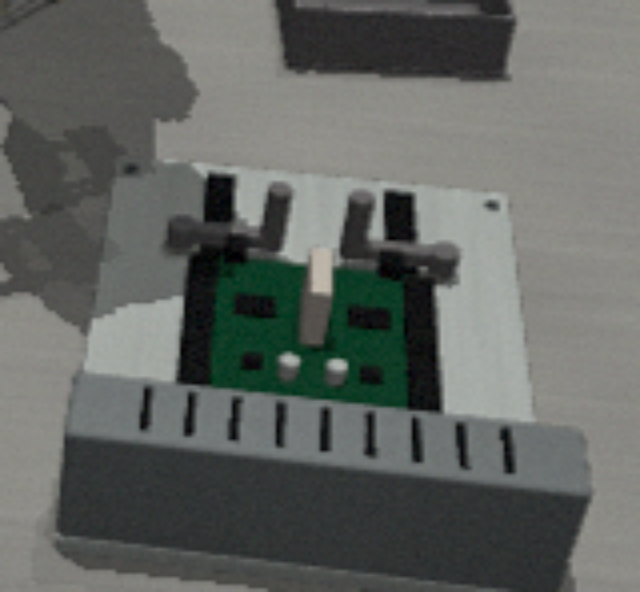

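View pics/t17.png

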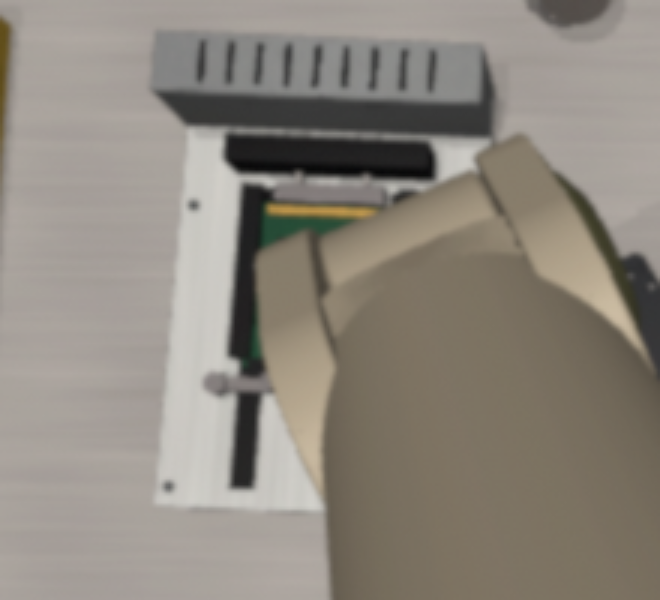

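```bash
python3 - <<'E'
from fit import *
import pickle
from scipy.optimize import minimize_scalar as m
T,S=pickle.load(open("cams.pkl","rb"))
pr=lambda P:(proj(S,c2w(CAGE,P))[0]-[280,140])*[4,3.7]
for s,n in((1,"L"),(-1,"R")):
    for th in(1.71,1.85,1.97): print(n,th,pr([*post(th,s),66]).round())
for b in(-15,-8,0,2): print("board",b,"fin far end",pr([b+10,0,61]).round(),"near",pr([b-30,0,61]).round(),"gold edge top", ((proj(T,c2w(CAGE,[b+62,30,21]))[0]-[50,60])*3).round())
E
```

```text
L 1.71 [363. 187.]
L 1.85 [361. 193.]
L 1.97 [360. 200.]
R 1.71 [276. 178.]
R 1.85 [278. 185.]
R 1.97 [278. 191.]
board -15 fin far end [317. 279.] near [318. 234.] gold edge top [289. 222.]
board -8 fin far end [317. 287.] near [317. 241.] gold edge top [290. 213.]
board 0 fin far end [317. 296.] near [317. 250.] gold edge top [291. 202.]
board 2 fin far end [317. 298.] near [317. 252.] gold edge top [291. 200.]
```

All checks agree with closed levers and the board home, and the arm is clear. Handing in.

```bash
python3 -m creep '{"dp":[[0,0,0],[0,0,0],[0,0,0]],"rotation":[[0,0,0],[0,0,0],[0,0,0]]}'; python3 -c "
from bench import robot
print(robot.sign_off())"
```

```text
t: 25.4
tcp_pos: [0.5381, 0.0574, 0.14]
ee_rot: [-0.269, 0.963, 0.0, 0.0]
wrist_force: [-0.1, 0.5, -0.2]
gripper_width: 0.028
the job is handed in; nothing more can be done
None
```

I gripped the fin in the left (open) cage and slid the board about 75 mm to the spring stop. Then I swung the right and the left lever round by their posts until each met its hard stop, lifted clear and handed in at 25.4 s.

**Last checks:** From the images after release, both posts project at about 1.9 rad (1.97 is fully closed, 1.71 is needed), and the board is within about 2 mm of home. The wrist force was about 0 N with the arm clear. The highest wrist force I read was about 33 N, pressing the left lever against its stop. Force was only read at the end of each call. The top view was partly blocked by the arm, so the right lever was checked only in the scene view.

**What went wrong or disagreed:**
- **Fingertip height:** The fingertips stood about 28–30 mm higher than the reported pose implies. The first grasp closed above the fin without touching it; I corrected for this from the images.
- **Right lever grip:** I shifted the first grip on the right post the wrong way. It began to slip with the lever at about 0.5 rad, so I recentred and regripped before going on.
- **Swing radius:** The reported radius at the posts ran between 47 and 55 mm, against the true 50 mm.

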